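# Put the bearing stack back on the bag-film roll stand

## Task

Put the roll stand's stack back on its upright spindle: first the spacer tube, then the thin flat washer, then the flanged bushing, flange down. The bushing's square bore only goes over the square spindle when the two are lined up, so feel for it by turning it under light pressure, then press it down until the whole stack and the tight brake collar below it are fully home on the base, without forcing anything (never above 50 newtons). Let go and leave the other things on the counter where they are.

Things in the scene. Friction and masses are not known exactly. Their poses are not given: they have to be found in the camera images.
- roll_stand: Dark steel round base, 116 mm across, 20 mm high at its middle, screwed down; origin at the centre of its underside, z up. An upright spindle stands on its axis, its tip 108.9 mm above the origin. The base's own x axis says nothing of the spindle's heading.
- shoulder (a point): Point on the spindle's axis, 95 mm above the stand's origin. Below it (down to 20 mm) the spindle is a 12x12 mm square bar, 17 mm over the corners, flat sharp top; above it a round nose 11.8 mm across, 13.9 mm long, round-ended. The square's heading about z differs every time and is not reported: feel for it or look. It is stiff: it turns only above 0.15 N m.
- collar_seat (a point): Point on the axis on the base's top, 20 mm above the stand's origin. Round the spindle is a black rubber brake collar, 36 mm across, 8 mm thick, sliding tightly (about 10 N to push down; stays where left). Its underside starts 8 to 18 mm above this point (not reported); home, it is on it.
- spacer: Plain aluminium spacer tube standing on end: 40 mm outside, round bore 24 mm, 30 mm high. Origin at the centre of its underside, z up along its axis. Fully home its origin is 28 mm above the stand's origin.
- washer: Flat steel washer lying on the counter: 50 mm outside, round bore 24 mm, 6 mm thick. Origin at the centre of its underside, z up. Fully home its origin is 58 mm above the stand's origin.
- bushing: Grey plastic bushing on its flange: flange 50 mm across, 6 mm thick, then a square barrel 34x34 mm up to 34 mm; square bore 13.6x13.6 mm right through, parallel to the barrel. Origin at the centre of its underside, x, y square to the flats. Passes the nose in any heading, the square only within 8 degrees (repeats every 90), else stops at the shoulder. Home: 64 mm above the stand's origin.
- tape_roll: bystander, to be left alone: roll of brown packing tape, 92 mm across, 48 mm high; origin at the centre of its underside
- dip_cup_a: bystander, to be left alone: small white portion cup, 76 mm across, 47 mm high; origin at the centre of its underside
- marker: bystander, to be left alone: marker pen lying flat, 135 mm long; origin at the centre of its underside
- scraper_black: bystander, to be left alone: bench scraper with a black grip, 98x120x22 mm, lying flat; origin at the centre of its underside
- scoop_dark: bystander, to be left alone: dark measuring scoop, 147 mm long, 30 mm high; origin at the centre of its underside

How it is judged:
By the outcome, as a careful person would: the job done as asked, in the order asked, and still so for the second after the job is handed in, with the robot touching nothing.
It also fails if it takes over 72 s, if anything falls off the work surface, if the arm or the gripper's body presses on something with over 40 N, if the wrist force passes 120 N, or if a joint passes its speed limit or range.

## Robot

A 7-joint arm with a two-finger parallel gripper is mounted at the origin on a cart in front of the work surface, level with it; the furniture and walls round the work are solid. World frame = base frame: x ahead of the robot, y to its left, z up, the work surface at z = 0. Lengths are in m, angles in rad, forces in N, time in s.
With the tool pointing down it reaches from about 0.425 to 0.95 m from the base axis. Payload 4.7 kg.
Tool frame: the origin (TCP) lies between the finger pads; the fingertips stand 25 mm ahead of it and the grasp point (between the pads) lies 6 mm ahead of it; x points along the fingers, z is the direction in which the jaws open and shut, and the axes are right-handed (so a half turn about x gives the same grasp; the last joint's range is limited). The gripper opens to 85 mm and grips with 20 to 120 N. Pads are 22 mm wide; open, the fingers measure 114 mm over their backs; the gripper's body (76 mm by 85 mm) begins 54 mm behind the grasp point. The pads swing forward as they close: fully open they stand 13 mm farther back than shut.
Start: joints at [-1.361, 0.469, -0.049, 1.532, 0.024, 1.141, -0.082], TCP at [0.16, 0.656, 0.225] pointing down, gripper open.
Joint ranges: [-2.59, 2.59], [-0.33, 1.99], [-1.39, 1.29], [0.1, 2.45], [-1.04, 4.18], [0.21, 1.99], [-2.66, 2.66]. Speed limits (rad/s): [2.57, 2.57, 3.14, 3.14, 3.14, 3.14, 3.14].

## Interface

Orientations are given as a 3x3 rotation matrix whose columns are the frame's x, y, z axes.
In Python, from rig import * gives the robot as it stands. Calls block until the motion is done:
- movep(position, orientation): joint-space move of the TCP to a pose.
- move_l(position, attitude=None, feed=0.15, until_force=None): straight line of the TCP; attitude=None keeps the orientation; feed is the mean speed in m/s. With until_force (N) it stops when the force on the tool has changed by that much, and returns True; else False.
- move_joints(angles): joint-space move.
- command_gripper(opening, newtons=None): finger opening in m; newtons is the grip in N (None keeps the last); returns when the fingers have stopped.
- sleep(seconds).
- inverse_kinematics(position, orientation): joint angles nearest the present ones, or None.
- sense(): the state.
- camera(name): name is "scene" or "top" or "wrist"; returns (picture, depth): 420x560x3 uint8, red, green, blue; 420x560 float32, m along the optical axis (not along the pixel's ray), 0 where there is no reading.
- camera_params(name): a dict with "K" (3x3 intrinsics, pixels), "dist" ([k1, k2, p1, p2, k3] as OpenCV has them; the pictures are not rectified), "position" and "rotation" of the camera in the world; the wrist camera has in their place "tool_from_camera" (4x4, takes a point from camera to tool coordinates, whose origin is the TCP and whose axes are the tool frame's). Camera axes: x right, y down, z forward; pixel columns grow to the right and rows downward; lengths in m; the calibration is good to about 2 mm. A picture is of the moment at which its call begins: read the wrist's pose just before it. camera_params takes no time and is no camera call.
A pose or a line that the arm cannot do raises Unreachable and nothing moves.
- finish_job(): hands the job in, once; it reports no verdict.
The state is a dict: "time_s": time; "joint_pos": joint angles; "qd": joint speeds; "joint_efforts": joint torques, N m; "position": TCP position; "tcp_rot": TCP orientation; "wrist_force": force on the tool from outside, world axes, zero at the start; "ft_torque": the same for the moment, N m; "finger_gap": finger opening in m.
Only numpy, scipy, OpenCV 4.12 (cv2) and the standard library are available. Lean on these libraries where they do the work, as an engineer would, in place of code of your own. Each camera call takes 0.05 s, during which the arm holds its last target.

## Working session

There is one attempt and no reset: what is moved stays moved. The work goes in short steps, each a Python script; the robot and the scene stay as the last script left them, time stands still between calls to the robot, and variables do not carry over. Pictures are saved under pics/ and viewed, and the job is handed in when it is done.

```bash
ls; mkdir -p pics
python3 - <<'E'
from rig import *
import cv2, numpy as np
s=sense(); print(s)
for n in ["scene","top","wrist"]:
    p,d=camera(n); cv2.imwrite(f"pics/{n}0.png",p[:,:,::-1]); np.save(f"pics/{n}0.npy",d); print(n,camera_params(n),(d>0).mean())
E
```

```text
pics
{'time_s': 0.0, 'joint_pos': array([-1.36091834,  0.46945029, -0.04855791,  1.53371914,  0.02408898,
        1.14099082, -0.08230282]), 'qd': array([-0.00060118, -0.00099449, -0.00180734,  0.00019138, -0.00132935,
       -0.00143331, -0.00280717]), 'joint_efforts': array([-1.32070680e-03, -5.10308182e+01, -4.66146308e-02, -2.37708163e+01,
        1.08603053e-02,  7.36609334e-03, -1.00272729e-05]), 'position': array([0.15951353, 0.65525534, 0.22344467]), 'tcp_rot': array([[-3.90516554e-04, -9.71625781e-01,  2.36523126e-01],
       [-1.94367766e-03,  2.36523434e-01,  9.71623840e-01],
       [-9.99998035e-01, -8.02895210e-05, -1.98089364e-03]]), 'wrist_force': array([ 0.74136418, -0.47119968, -0.13805906]), 'ft_torque': array([-0.00102287, -0.00804403,  0.00980896]), 'finger_gap': 0.08521972668589298}
scene {'K': array([[396.35727227,   0.        , 274.31288059],
       [  0.        , 396.35727227, 214.07353848],
       [  0.        ,   0.        ,   1.        ]]), 'dist': array([-0.01716455,  0.        ,  0.        ,  0.        ,  0.        ]), 'position': array([-0.4876679 , -0.5
[... 604 characters left out ...]
,
       [ 0.02680834, -0.15057057, -0.98823571]])} 0.9959481292517007
wrist {'K': array([[327.90602827,   0.        , 280.35205394],
       [  0.        , 327.90602827, 205.53497401],
       [  0.        ,   0.        ,   1.        ]]), 'dist': array([-0.00996812,  0.        ,  0.        ,  0.        ,  0.        ]), 'tool_from_camera': array([[-8.76627633e-05, -2.86352118e-01,  9.58124447e-01,
        -1.48233108e-01],
       [-3.50273564e-04, -9.58124384e-01, -2.86352131e-01,
         7.33743218e-02],
       [ 9.99999935e-01, -3.60708084e-04, -1.63097458e-05,
        -1.16410946e-03],
       [ 0.00000000e+00,  0.00000000e+00,  0.00000000e+00,
         1.00000000e+00]])} 0.9959396258503401
```

View pics/top0.png

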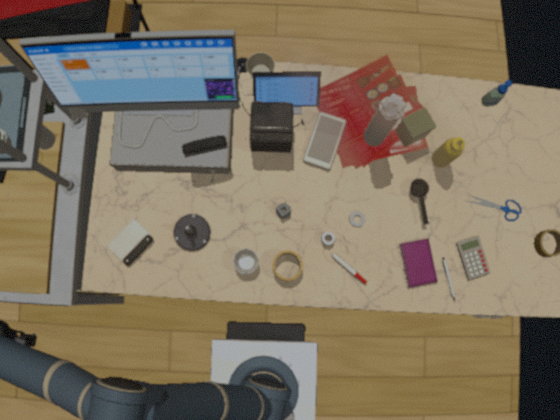

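View pics/scene0.png

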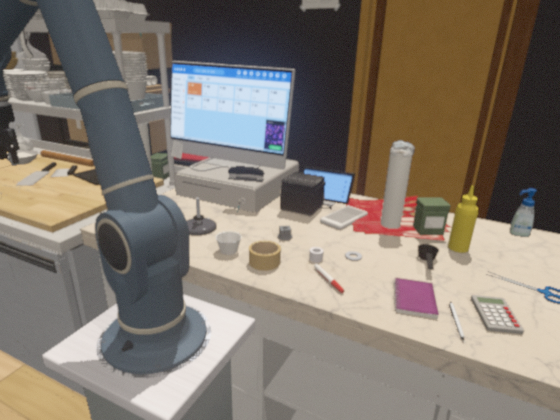

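View pics/wrist0.png

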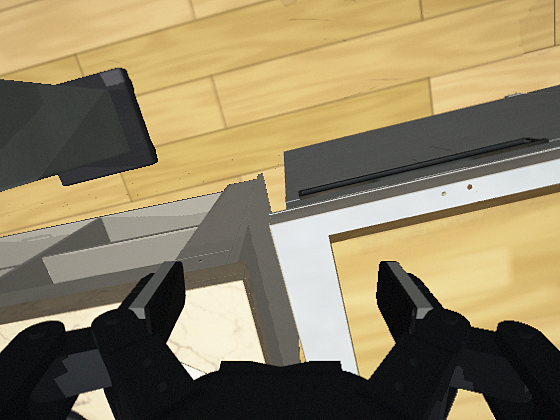

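The top view shows the stand at (192,232), bushing at (283,210), spacer at (328,239) and washer at (357,219). The tape, cup, marker and scraper are close by.

```bash
cat > h.py <<'E'
import numpy as np, cv2
def ray(cp,uv,R=None,p=None):
    n=cv2.undistortPoints(np.array(uv,float).reshape(-1,1,2),cp["K"],cp["dist"]).reshape(-1,2)
    d=np.c_[n,np.ones(len(n))]
    R=cp["rotation"] if R is None else R; p=cp["position"] if p is None else p
    return p,d@R.T
def onplane(cp,uv,z,R=None,p=None):
    p,d=ray(cp,uv,R,p); return p+d*((z-p[2])/d[:,2])[:,None]
def depthpts(cp,uv,dep,R=None,p=None):
    p,d=ray(cp,uv,R,p); return p+d*np.asarray(dep)[:,None]
def wristpose(s,cp):
    T=cp["tool_from_camera"]; R=s["tcp_rot"]
    return R@T[:3,:3], s["position"]+R@T[:3,3]
E
python3 - <<'E'
from rig import *
from h import *
cp=camera_params("top"); d=np.load("pics/top0.npy")
vv,uu=np.mgrid[190:290,100:440]
P=depthpts(cp,np.c_[uu.ravel(),vv.ravel()],d[190:290,100:440].ravel())
for n,(u,v),z in [("stand",(192,232),.02),("bush",(283,209),.034),("spacer",(328,239),.03),("washer",(357,219),.006),("tape",(288,266),.048),("cup",(246,263),.047),("marker",(349,268),.01)]:
    c=onplane(cp,[(u,v)],z)[0]
    m=(np.hypot(*(P[:,:2]-c[:2]).T)<.07)&(P[:,2]>.004)
    q=P[m]; print(n,c.round(3),"n",m.sum(),"lo",q.min(0).round(3),"hi",q.max(0).round(3))
img=cv2.imread("pics/top0.png")[170:300,90:400]; cv2.imwrite("pics/topz.png",cv2.resize(img,None,fx=2.5,fy=2.5,interpolation=cv2.INTER_CUBIC))
E
```

```text
stand [0.472 0.229 0.02 ] n 1127 lo [0.405 0.159 0.004] hi [0.54  0.298 0.113]
bush [ 0.55  -0.047  0.034] n 347 lo [ 0.483 -0.116  0.004] hi [0.615 0.021 0.042]
spacer [ 0.464 -0.186  0.03 ] n 357 lo [ 0.396 -0.251  0.004] hi [ 0.531 -0.117  0.037]
washer [ 0.532 -0.278  0.006] n 273 lo [ 0.466 -0.348  0.004] hi [ 0.596 -0.212  0.017]
tape [ 0.377 -0.066  0.048] n 424 lo [ 0.309 -0.135  0.004] hi [0.444 0.003 0.057]
cup [0.382 0.059 0.047] n 536 lo [ 0.317 -0.01   0.004] hi [0.449 0.127 0.054]
marker [ 0.379 -0.254  0.01 ] n 435 lo [ 0.314 -0.324  0.004] hi [ 0.447 -0.187  0.027]
```

View pics/topz.png

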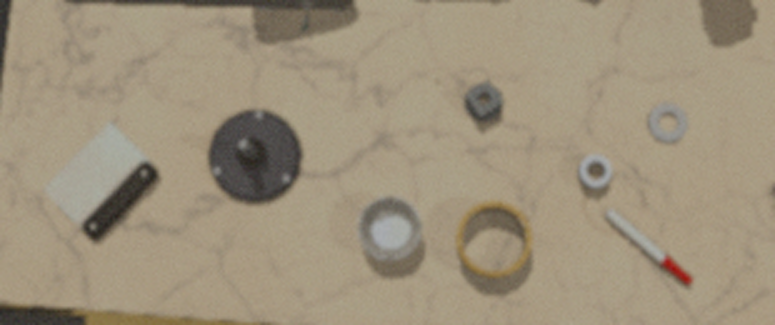

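```bash
cat >> h.py <<'E'
def Rd(deg):
    a=np.radians(deg); z=np.array([np.cos(a),np.sin(a),0]); x=np.array([0,0,-1.]); return np.c_[x,np.cross(z,x),z]
def snap(name):
    from rig import sense,camera,camera_params
    s=sense(); p,d=camera("wrist"); cv2.imwrite(f"pics/{name}.png",p[:,:,::-1]); 
    cp=camera_params("wrist"); R,c=wristpose(s,cp); np.savez(f"pics/{name}.npz",p=p,d=d,R=R,c=c)
    return p,d,R,c
E
python3 - <<'E'
from rig import *
from h import *
movep([.545,.229,.2],Rd(90)); print(sense()["time_s"])
snap("st_a")
move_l([.545,.229,.12],feed=.2); snap("st_b"); s=sense(); print(s["time_s"],s["position"],s["joint_pos"].round(2),s["wrist_force"])
E
```

```text
2.2167
2.8667 [0.54602778 0.22967912 0.12128002] [-0.59  0.44  0.16  1.85 -0.09  0.85  1.19] [ 0.07997007 -0.04117511 -0.33615634]
```

Run:
```python
import cv2
a=cv2.imread("pics/st_b.png")[20:220,180:380]; cv2.imwrite("pics/st_bz.png",cv2.resize(a,None,fx=3,fy=3,interpolation=cv2.INTER_CUBIC))
```

```text
(no output)
```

View pics/st_a.png

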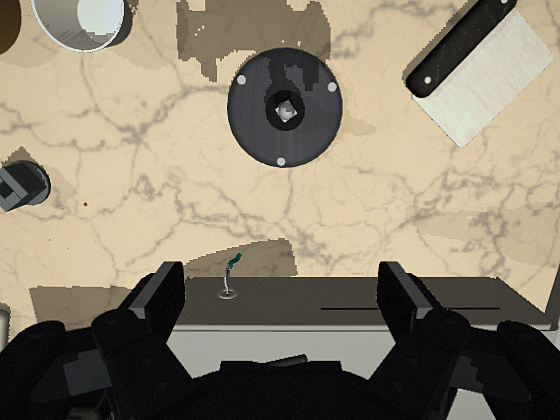

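View pics/st_bz.png

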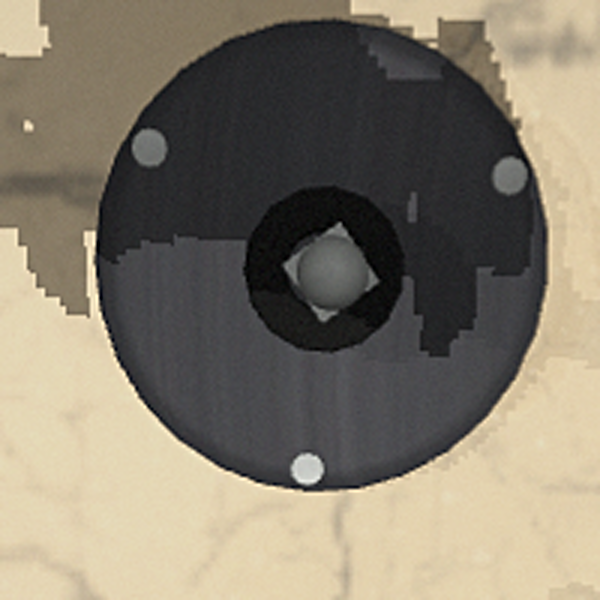

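Run:
```python
from rig import *
from h import *
cp=camera_params("wrist"); f=np.load("pics/st_b.npz")
c=np.array([(340,222),(379,277),(323,323),(282,266)])/3+[180,20]
P=onplane(cp,c,.095,f["R"],f["c"]); print(P.round(4),P.mean(0).round(4))
e=(P[0]-P[2]),(P[1]-P[3]); print([np.degrees(np.arctan2(v[1],v[0])) for v in e],[np.linalg.norm(v) for v in e])
# base circle & nose tip
g=cv2.cvtColor(f["p"],cv2.COLOR_RGB2GRAY)
d=f["d"]; vv,uu=np.mgrid[0:420,0:560]; Q=depthpts(cp,np.c_[uu.ravel(),vv.ravel()],d.ravel(),f["R"],f["c"]).reshape(420,560,3)
for u,v in [(290,110),(300,110),(270,112),(250,112),(280,150),(230,150)]: print((u,v),Q[v,u].round(4))
m=(Q[...,2]>.085)&(np.hypot(Q[...,0]-.472,Q[...,1]-.229)<.03); print(m.sum(),Q[m].mean(0), Q[m].max(0))
movep([.55+.073,-.047,.09],Rd(90)); snap("bu"); s=sense(); print(s["time_s"],s["position"])
a=cv2.imread("pics/bu.png"); cv2.imwrite("pics/buz.png",cv2.resize(a[20:220,180:380],None,fx=3,fy=3,interpolation=cv2.INTER_CUBIC))
```

```text
[[0.4652 0.235  0.095 ]
 [0.4741 0.2418 0.095 ]
 [0.4817 0.2323 0.095 ]
 [0.4723 0.2253 0.095 ]] [0.4733 0.2336 0.095 ]
[np.float64(170.57552759783385), np.float64(83.80084004443097)] [np.float64(0.016726719429236946), np.float64(0.016572024606286907)]
(290, 110) [0.4729 0.2331 0.1072]
(300, 110) [0.4729 0.2378 0.1066]
(270, 112) [0.4746 0.2216 0.0405]
(250, 112) [0.4749 0.2063 0.0195]
(280, 150) [0.5027 0.2283 0.0183]
(230, 150) [0.5031 0.1898 0.0148]
1517 [0.47222552 0.23026867 0.20555548] [0.481444   0.2412289  0.26863973]
4.025 [ 0.62331768 -0.04403352  0.09036495]
```

View pics/buz.png

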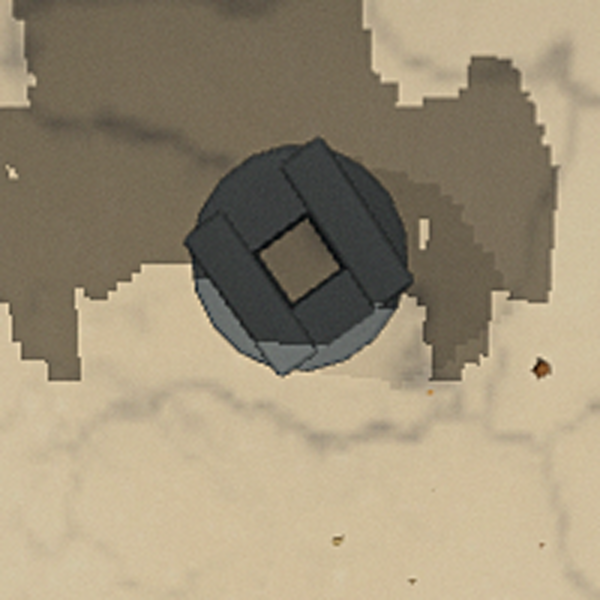

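Run:
```python
from rig import *
from h import *
cp=camera_params("wrist"); f=np.load("pics/bu.npz")
for c,z in [([(319,138),(413,278),(283,376),(184,241)],.034),([(308,216),(342,267),(295,303),(259,253)],.034),([(308,216),(342,267),(295,303),(259,253)],.0)]:
    P=onplane(cp,np.array(c)/3+[180,20],z,f["R"],f["c"]); e=[P[1]-P[0],P[2]-P[1],P[2]-P[3],P[3]-P[0]]
    print(P.mean(0).round(4),[np.degrees(np.arctan2(v[1],v[0])).round(1)%90 for v in e],[np.linalg.norm(v).round(4) for v in e])
fl=onplane(cp,np.array([[300,258]])/3+[180,20],.006,f["R"],f["c"]);print(fl)
s=sense(); q=s["joint_pos"]
for n,pos,ys in [("spacer",[.464,-.186,.03],[90,-90,60,120]),("washer",[.532,-.278,.03],[90,-90]),("bush",[.55,-.047,.05],[35,55,125,145]),("stand",[.473,.233,.12],[37,127,-53,90])]:
    for y in ys:
        r=inverse_kinematics(pos,Rd(y)); print(n,y,None if r is None else r.round(2))
```

```text
[ 0.5492 -0.0459  0.034 ] [np.float64(36.2), np.float64(36.8), np.float64(36.5), np.float64(35.5)] [np.float64(0.0322), np.float64(0.0326), np.float64(0.0329), np.float64(0.0327)]
[ 0.5492 -0.0456  0.034 ] [np.float64(35.3), np.float64(36.7), np.float64(36.6), np.float64(35.8)] [np.float64(0.0118), np.float64(0.0117), np.float64(0.012), np.float64(0.012)]
[ 0.5491 -0.0456  0.    ] [np.float64(35.3), np.float64(36.7), np.float64(36.6), np.float64(35.8)] [np.float64(0.0138), np.float64(0.0136), np.float64(0.014), np.float64(0.014)]
[[ 0.54872238 -0.04582089  0.006     ]]
spacer 90 [ 0.14  0.46  0.19  2.12 -0.16  0.57  2.02]
spacer -90 [-0.4   0.65  0.94  2.15 -0.81  0.75 -0.49]
spacer 60 [ 0.05  0.47  0.31  2.12 -0.26  0.58  1.59]
spacer 120 [ 0.24  0.46  0.08  2.11 -0.06  0.57  2.45]
washer 90 [ 0.26  0.58  0.2   1.89 -0.17  0.69  2.13]
washer -90 [-0.22  0.79  0.94  1.91 -0.83  0.89 -0.43]
bush 35 [-0.31  0.52  0.42  2.   -0.32  0.69  0.92]
bush 55 [-0.25  0.5   0.34  2.   -0.26  0.68  1.21]
bush 125 [-0.03  0.49  0.04  1.98 -0.03  0.67  2.22]
bush 145 [ 0.04  0.49 -0.04  1.98  0.03  0.68  2.51]
stand 37 [-0.87  0.37  0.41  2.01 -0.2   0.8   0.31]
stand 127 [-0.55  0.35  0.01  1.99 -0.01  0.8   1.68]
stand -53 [-1.19  0.46  0.85  2.02 -0.46  0.86 -1.  ]
stand 90 [-0.68  0.35  0.18  2.   -0.09  0.8   1.12]
```

Run:
```python
from rig import *
from h import *
movep([.464+.073,-.186,.10],Rd(90)); snap("sp"); s=sense(); print(s["time_s"],s["position"])
```

```text
4.775 [ 0.53820133 -0.18390199  0.10012905]
```

View pics/sp.png

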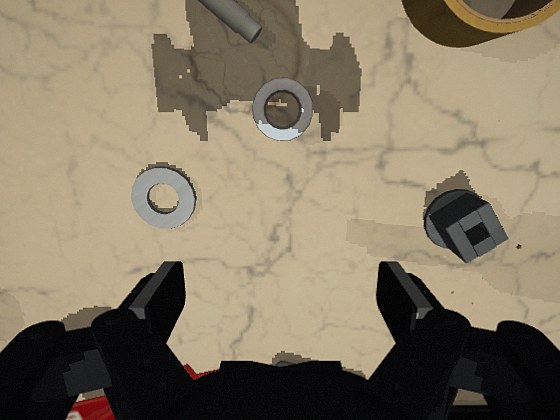

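The spacer is centred at about (282,108) and the washer at about (163,196). Both are clear of the marker end at (250,35).

Run:
```python
from rig import *
from h import *
cp=camera_params("wrist"); f=np.load("pics/sp.npz")
S=onplane(cp,[[282.5,108.7]],.03,f["R"],f["c"])[0]; W=onplane(cp,[[163.5,196]],.006,f["R"],f["c"])[0]
e=onplane(cp,[[252,108],[313,108]],.03,f["R"],f["c"]); print(S,W,e[0]-e[1])
np.savez("pos.npz",S=S,W=W)
command_gripper(.062)
movep([S[0],S[1],.06],Rd(90))
print(sense()["position"])
move_l([S[0],S[1],.031],feed=.1); s=sense(); print(s["time_s"],s["position"],s["wrist_force"])
command_gripper(.03,40); s=sense(); print(s["time_s"],s["finger_gap"],s["wrist_force"])
move_l([S[0],S[1],.18],feed=.25); snap("sp2"); print(sense()["time_s"], sense()["wrist_force"])
```

```text
[ 0.46479299 -0.18437882  0.03      ] [ 0.52910171 -0.27515544  0.006     ] [ 4.97264465e-05 -3.89852518e-02  0.00000000e+00]
[ 0.4637516  -0.18437421  0.05962943]
6.0083 [ 0.46553685 -0.18443415  0.03101515] [-0.19073193 -0.27293721 -0.41242806]
6.4167 0.029941613578936727 [-0.24054185 -0.79031317  0.35193455]
7.2167 [0.19719856 0.24172765 0.15085471]
```

View pics/sp2.png

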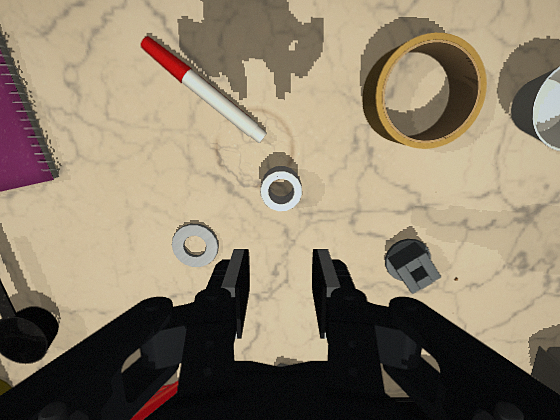

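Run:
```python
from rig import *
from h import *
cp=camera_params("wrist"); f=np.load("pics/sp2.npz"); 
S=onplane(cp,[[281,191],[195,245]],.03,f["R"],f["c"]); print(S)
pts=[(240,254),(236,262),(232,270),(320,256),(240,300),(240,320),(281,174),(281,206),(281,191)]
P=depthpts(cp,pts,[f["d"][v,u] for u,v in pts],f["R"],f["c"]); s=sense(); print(s["position"])
for p,q in zip(pts,(P-s["position"])@s["tcp_rot"]): print(p,q.round(4))
print(P[-3:])
```

```text
[[ 0.4647196  -0.18431149  0.03      ]
 [ 0.5192718  -0.26874022  0.03      ]]
[ 0.46355982 -0.18387614  0.17843535]
(240, 254) [-0.0173  0.0118 -0.0188]
(236, 262) [-0.0249  0.0117 -0.0196]
(232, 270) [-0.0317  0.0116 -0.0203]
(320, 256) [-0.019   0.0117  0.016 ]
(240, 300) [-0.0434  0.0056 -0.016 ]
(240, 320) [-0.0441 -0.0025 -0.0162]
(281, 174) [ 0.1502  0.0141 -0.0006]
(281, 206) [ 0.1501 -0.0168 -0.0006]
(281, 191) [ 0.1793 -0.0094 -0.0005]
[[ 0.44894459 -0.18431257  0.02831007]
 [ 0.47984843 -0.18430175  0.0282978 ]
 [ 0.47243084 -0.18422812 -0.00091276]]
```

Run:
```python
from rig import *
from h import *
cp=camera_params("wrist"); vv,uu=np.mgrid[0:420,0:560]
T=cp["tool_from_camera"]
for n in ["sp","sp2"]:
    f=np.load(f"pics/{n}.npz"); 
    Q=depthpts(cp,np.c_[uu.ravel(),vv.ravel()],f["d"].ravel(),T[:3,:3],T[:3,3])
    m=(Q[:,0]<.06)&(abs(Q[:,2])<.07)&(f["d"].ravel()>0)
    q=Q[m]; o=np.argsort(-q[:,0])[:2000:150]; print(n,m.sum()); print(q[o].round(4)); print(np.c_[uu.ravel(),vv.ravel()][m][o].tolist())
print(sense()["finger_gap"])
command_gripper(.0,20); s=sense();f=snap("shut"); print(s["time_s"],s["finger_gap"])
Q=depthpts(cp,np.c_[uu.ravel(),vv.ravel()],f[1].ravel(),T[:3,:3],T[:3,3])
q=Q[(Q[:,0]<.06)&(abs(Q[:,2])<.07)]; o=np.argsort(-q[:,0])[:1000:150];print(q[o].round(4))
```

```text
sp 47093
[[-0.0179 -0.0025  0.0422]
 [-0.0214 -0.0004 -0.0439]
 [-0.0231 -0.0014  0.042 ]
 [-0.0246  0.0108  0.0417]
 [-0.0259  0.0068  0.0538]
 [-0.0271 -0.0009  0.0416]
 [-0.0282  0.0122  0.0418]
 [-0.0293 -0.0038  0.0421]
 [-0.0303  0.0016 -0.0436]
 [-0.0314  0.0063  0.0417]
 [-0.0323  0.0108  0.0418]
 [-0.0333  0.0087  0.0417]
 [-0.0342  0.0079  0.0418]
 [-0.0351 -0.0036 -0.0438]]
[[377, 285], [182, 285], [380, 289], [383, 265], [412, 275], [382, 293], [386, 266], [384, 302], [176, 292], [387, 283], [389, 274], [389, 280], [390, 283], [173, 310]]
sp2 50225
[[-0.0055  0.0033  0.0141]
 [-0.0117  0.0113  0.0174]
 [-0.0145 -0.0039  0.0139]
 [-0.0165  0.0072 -0.0247]
 [-0.0184  0.0077  0.0224]
 [-0.0201  0.0114 -0.0188]
 [-0.022   0.0076  0.027 ]
 [-0.0237 -0.0094  0.0141]
 [-0.0253  0.0117 -0.0185]
 [-0.027  -0.0057 -0.016 ]
 [-0.0284 -0.0097  0.014 ]
 [-0.0299 -0.0014 -0.016 ]
 [-0.0315  0.0117  0.0174]
 [-0.0328  0.008  -0.0276]]
[[312, 261], [321, 251], [313, 284], [227, 264], [334, 265], [239, 259], [346, 269], [315, 306], [238, 264], [245, 303], [316, 313], [244, 298], [327, 271], [213, 281]]
0.02969525024487862
7.6167 -0.00029077060468262877
[[-0.0097  0.0114 -0.0035]
 [-0.0139  0.0113 -0.0016]
 [-0.0167  0.0121 -0.0029]
 [-0.0191  0.0076 -0.0103]
 [-0.0214  0.0116  0.0043]
 [-0.0235  0.0075 -0.0084]
 [-0.0257  0.0114 -0.0045]]
```

View pics/shut.png

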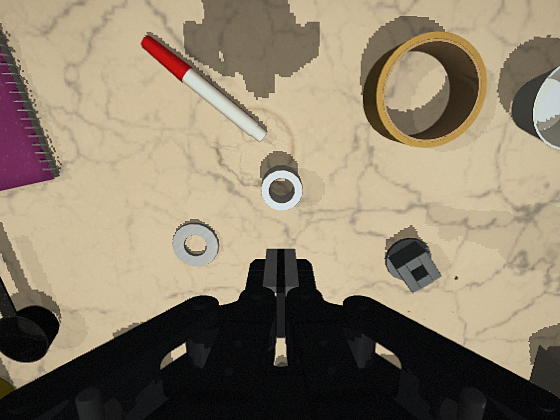

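The pads passed over the spacer. The picture and depth show the real fingertips about 10 mm *behind* the reported TCP, not 25 mm ahead as stated. I'll use the measured offset and guard the descent with force.

Run:
```python
from rig import *
from h import *
S=[.4645,-.1833]
command_gripper(.062)
move_l([S[0],S[1],.03],feed=.2)
t=move_l([S[0],S[1],-.004],feed=.06,until_force=4); s=sense(); print(t,s["time_s"],s["position"],s["wrist_force"])
command_gripper(.03,40); s=sense(); print(s["time_s"],s["finger_gap"],s["wrist_force"],s["position"])
snap("sp3")
```

```text
False 9.8917 [ 0.46449596 -0.18338567 -0.00414801] [-0.61452918 -0.66322312 -0.17530954]
10.2167 0.03915645973524645 [-2.01617044  0.99934527  6.35240631] [ 0.46480975 -0.18344385 -0.00341801]
```

View pics/sp3.png

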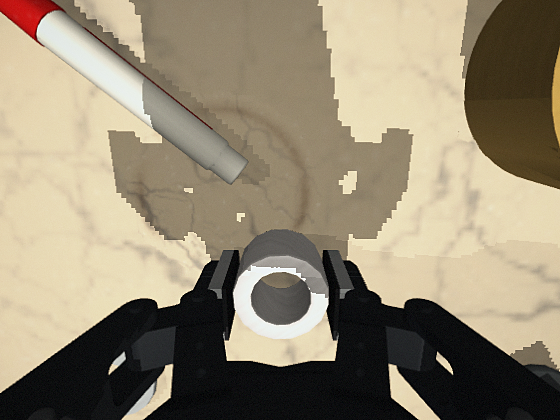

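Run:
```python
from rig import *
from h import *
X,Y=.4733,.2346
move_l([.4645,-.1834,.15],feed=.3); s=sense(); print(s["time_s"],s["finger_gap"])
movep([X,Y,.15],Rd(90)); s=sense(); print(s["time_s"],s["position"],s["wrist_force"])
move_l([X,Y,.125],feed=.15); snap("pl1")
t=move_l([X,Y,.034],feed=.08,until_force=4); s=sense(); print(t,s["time_s"],s["position"],s["wrist_force"],s["finger_gap"])
snap("pl2")
a=np.hstack([cv2.imread(f"pics/pl{i}.png")[150:420,130:430] for i in (1,2)]); cv2.imwrite("pics/pl12.png",a)
```

```text
10.9333 0.039049046948324694
12.475 [0.47379371 0.23295132 0.1496224 ] [-0.9427346   0.20792276 -0.92746027]
True 13.85 [0.4722479  0.23407138 0.03692187] [ 0.82330779 -0.37780515 -0.58247488] 0.03872282190294371
```

View pics/pl12.png

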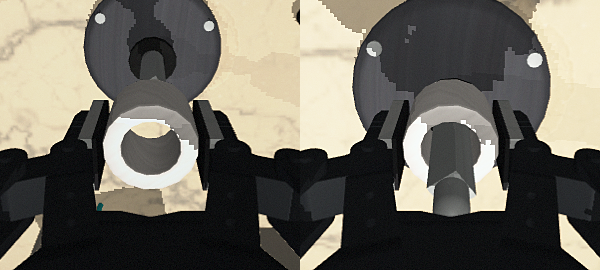

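Run:
```python
from rig import *
from h import *
command_gripper(.062)
p=sense()["position"]; move_l([p[0],p[1],.15],feed=.3); snap("pl3")
command_gripper(.058)
movep([.529,-.2742,.10],Rd(90)); snap("wa"); s=sense(); print(s["time_s"],s["position"],s["finger_gap"])
a=np.hstack([cv2.imread(f"pics/pl3.png")[:,130:430],cv2.imread(f"pics/wa.png")[:,130:430]]); cv2.imwrite("pics/pw.png",a)
```

```text
16.95 [ 0.52982409 -0.27253665  0.10002008] 0.058053957914903004
```

View pics/pw.png

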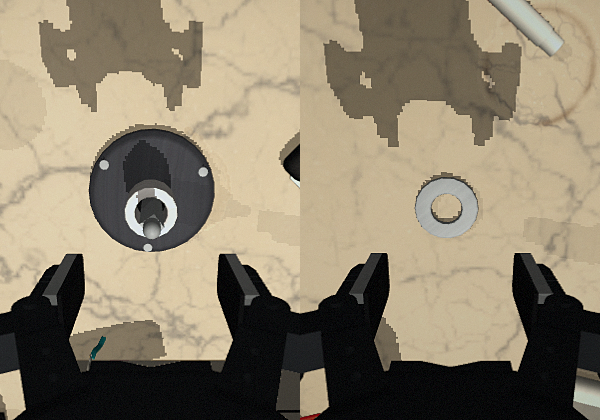

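Run:
```python
from rig import *
from h import *
cp=camera_params("wrist"); f=np.load("pics/wa.npz")
p=f["p"].astype(int); g=p[150:260,225:330]; 
hsv=cv2.cvtColor(g.astype(np.uint8),cv2.COLOR_RGB2HSV); m=((hsv[...,1]<35)&(hsv[...,2]>60)).astype(np.uint8)
n,l,st,ce=cv2.connectedComponentsWithStats(m); i=1+np.argmax(st[1:,4]); print(st[i])
c,_=cv2.findContours((l==i).astype(np.uint8),0,2); e=cv2.fitEllipse(max(c,key=len)); print(e)
uv=np.array(e[0])+[225,150]
W=onplane(cp,[uv],.006,f["R"],f["c"])[0]+[0,.001,0]; print(W)
move_l([W[0],W[1],.02],feed=.2); s=sense();print(s["position"])
t=move_l([W[0],W[1],-.03],feed=.03,until_force=3); s=sense(); print(t,s["time_s"],s["position"],s["wrist_force"])
```

```text
[  20   28   63   60 2226]
((51.071510314941406, 57.59889221191406), (59.05109786987305, 61.99834442138672), 91.57353973388672)
[ 0.53023794 -0.27580771  0.006     ]
[ 0.53074294 -0.27576436  0.02031565]
True 18.5417 [ 0.53018374 -0.27578157 -0.01132647] [-0.61593229  1.29885359  6.20797086]
```

Run:
```python
from rig import *
from h import *
p=sense()["position"]
move_l([p[0],p[1],-.0098],feed=.03); snap("wb"); s=sense(); print(s["position"],s["wrist_force"])
cv2.imwrite("pics/wbz.png",cv2.resize(cv2.imread("pics/wb.png")[190:370,180:380],None,fx=3,fy=3))
```

```text
[ 0.53005901 -0.27574135 -0.01004415] [ 0.18421394  0.70937889 -0.52237988]
```

View pics/wbz.png

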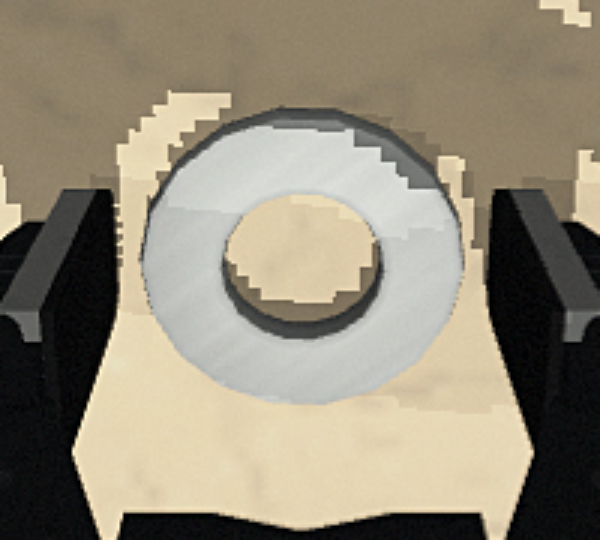

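The pads straddle the washer cleanly. It is centred in the crop, with the pads on either side at the counter.

Run:
```python
from rig import *
from h import *
command_gripper(.04,40); s=sense(); print(s["time_s"],s["finger_gap"],s["wrist_force"],s["position"])
p=s["position"]
move_l([.5301,-.2757,.02],feed=.1); s=sense(); print(s["finger_gap"],s["wrist_force"])
move_l([.5301,-.2757,.14],feed=.3); snap("wc"); s=sense(); print(s["time_s"],s["finger_gap"])
cv2.imwrite("pics/wcz.png",cv2.resize(cv2.imread("pics/wc.png")[190:370,180:380],None,fx=3,fy=3))
```

```text
19.0917 0.04768635805238331 [-0.36294154 -0.48368137  4.78251678] [ 0.53062366 -0.27643906 -0.00912191]
0.046762667935395866 [-0.62980521 -0.30438552 -1.47739511]
20.1417 0.04678233654108279
```

View pics/wcz.png

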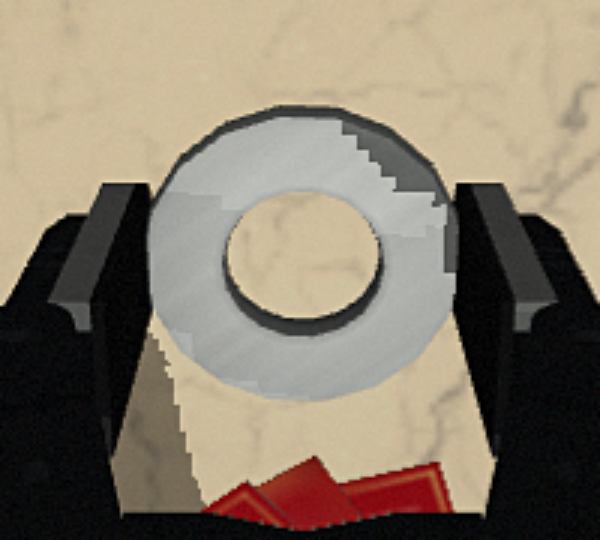

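Run:
```python
from rig import *
from h import *
X,Y=.4733,.2346
movep([X,Y,.14],Rd(90)); s=sense(); print(s["time_s"],s["position"],s["finger_gap"])
snap("wp1")
t=move_l([X,Y,.054],feed=.08,until_force=4); s=sense(); print(t,s["time_s"],s["position"],s["wrist_force"],s["finger_gap"])
snap("wp2")
a=np.hstack([cv2.imread(f"pics/wp{i}.png")[150:420,130:430] for i in (1,2)]); cv2.imwrite("pics/wp12.png",a)
```

```text
22.0 [0.47398234 0.2333261  0.13994176] 0.04719882212453105
True 22.9833 [0.47212809 0.23403598 0.05823529] [ 0.09190199 -0.02400891 -0.54042123] 0.04764785779458199
```

View pics/wp12.png

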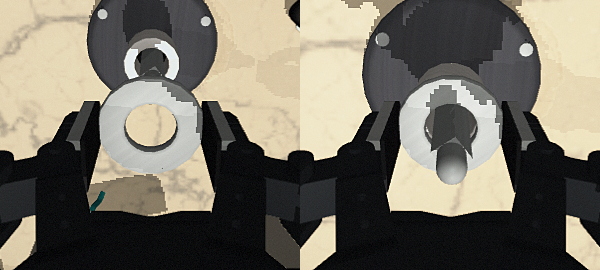

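Run:
```python
from rig import *
from h import *
command_gripper(.062)
move_l([.4733,.2346,.088],feed=.1)
move_l([.4733,.2346,.085],Rd(127.2),feed=.05); sleep(.1); snap("sd"); s=sense(); print(s["time_s"],s["position"],s["tcp_rot"][:,2],s["wrist_force"])
cv2.imwrite("pics/sdz.png",cv2.resize(cv2.imread("pics/sd.png")[180:370,160:400],None,fx=3,fy=3,interpolation=cv2.INTER_CUBIC))
```

```text
24.725 [0.4732178  0.23461636 0.08487504] [-6.04225769e-01  7.96813160e-01 -8.83035898e-05] [ 0.69570825  0.52680541 -0.28264278]
```

View pics/sdz.png

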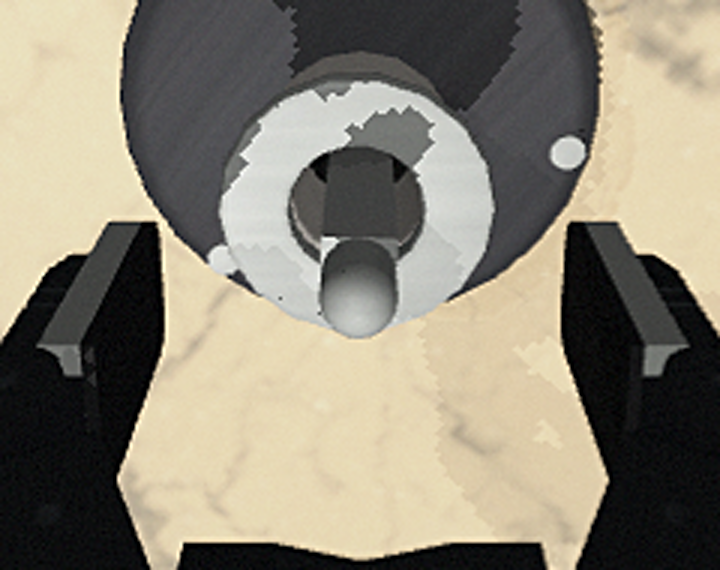

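Run:
```python
from rig import *
from h import *
cp=camera_params("wrist"); f=np.load("pics/sd.npz"); s=sense()
P=onplane(cp,np.array([[320,237],[398,237]])/3+[160,180],.095,f["R"],f["c"]); print(P, np.linalg.norm(P[0]-P[1])); t=(P-s["position"])@s["tcp_rot"]; print(t, "spindle tool y0",t[:,1].mean()-.006,"z0",t[:,2].mean())
# go to bushing
move_l([.4733,.2346,.15],feed=.3)
yb=126.2
movep([.5491,-.0446,.09],Rd(yb)); sleep(.1); snap("bb"); s=sense(); print(s["time_s"],s["position"],s["finger_gap"])
cv2.imwrite("pics/bbz.png",cv2.resize(cv2.imread("pics/bb.png")[130:370,160:400],None,fx=2.5,fy=2.5,interpolation=cv2.INTER_CUBIC))
```

```text
[[0.4716053  0.22494806 0.095     ]
 [0.46435306 0.2345244  0.095     ]] 0.012012540287055553
[[-0.01012269  0.00712907 -0.00673041]
 [-0.01012375  0.00712148  0.00528213]] spindle tool y0 0.0011252763491904835 z0 -0.0007241367862358627
26.375 [ 0.54931558 -0.0425057   0.09017169] 0.062063534609586114
```

View pics/bbz.png

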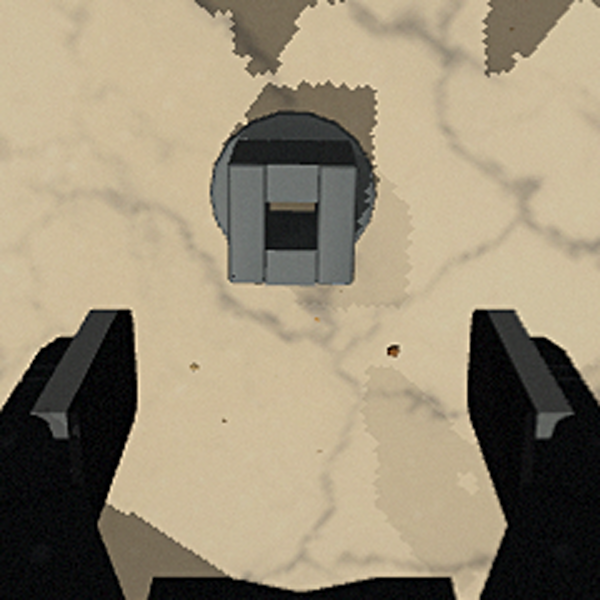

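Run:
```python
from rig import *
from h import *
cp=camera_params("wrist"); f=np.load("pics/bb.npz"); s=sense()
uv=np.array([[229,166],[354,166],[354,284],[229,284]])/2.5+[160,130]
P=onplane(cp,uv,.034,f["R"],f["c"]); print([np.linalg.norm(P[i]-P[i-1]).round(4) for i in range(4)])
T=cp["tool_from_camera"]; R=s["tcp_rot"]
pos=f["c"]-R@T[:3,3]; t=(P-pos)@R; print(t.round(4)); c=t.mean(0)
tgt=pos+R@np.array([0,c[1]-.0011,c[2]+.0008]); print(pos,tgt)
B=tgt[:2]; Rb=Rd(126.2)
move_l([B[0],B[1],.05],Rb,feed=.15); print(sense()["position"])
# tips ~7.5-8mm above counter: TCP z=-.003
t=move_l([B[0],B[1],-.0025],Rb,feed=.06,until_force=4); s=sense(); print(t,s["time_s"],s["position"],s["wrist_force"])
snap("bc"); cv2.imwrite("pics/bcz.png",cv2.resize(cv2.imread("pics/bc.png")[170:390,160:400],None,fx=2.5,fy=2.5,interpolation=cv2.INTER_CUBIC))
```

```text
[np.float64(0.0329), np.float64(0.0322), np.float64(0.0329), np.float64(0.0337)]
[[ 0.056   0.0192 -0.0189]
 [ 0.0561  0.0192  0.0134]
 [ 0.0561 -0.0137  0.014 ]
 [ 0.0561 -0.0137 -0.0197]]
[ 0.54930253 -0.04232374  0.09007079] [ 0.54917438 -0.0449042   0.09006858]
[ 0.54909455 -0.0443661   0.04993752]
False 27.8167 [ 0.54951599 -0.0449513  -0.00223356] [ 0.44506807  0.32888193 -0.41847973]
```

View pics/bcz.png

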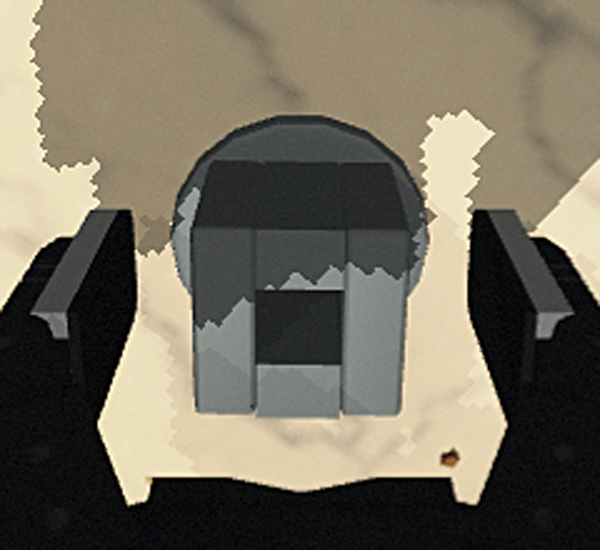

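Run:
```python
from rig import *
from h import *
p=sense()["position"]; Rb=Rd(126.2)
move_l([.5492,-.0449,.0005],Rb,feed=.05)
command_gripper(.025,70); s=sense(); print(s["time_s"],s["finger_gap"],s["wrist_force"],s["position"])
move_l([.5492,-.0449,.15],Rb,feed=.25); s=sense(); print(s["time_s"],s["finger_gap"],s["wrist_force"])
snap("bd"); cv2.imwrite("pics/bdz.png",cv2.resize(cv2.imread("pics/bd.png")[170:390,160:400],None,fx=2.5,fy=2.5,interpolation=cv2.INTER_CUBIC))
```

```text
28.4833 0.03319546482855208 [0.28082709 0.85595651 3.64932605] [ 0.54954948 -0.04497467  0.00088837]
29.2333 0.033031325805965274 [-0.49703433  0.38722367 -1.18560022]
```

View pics/bdz.png

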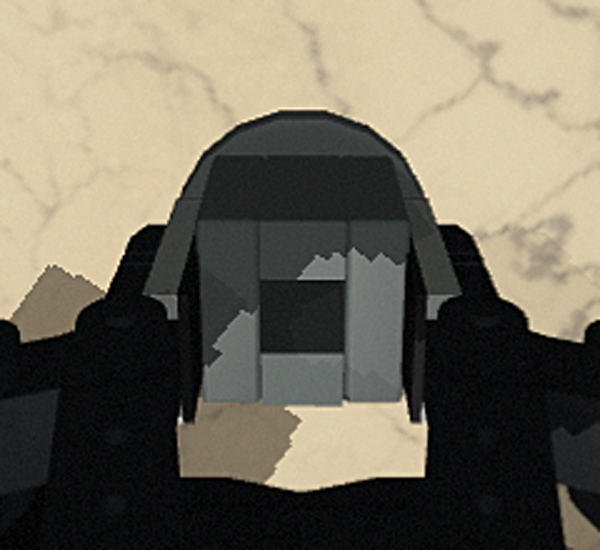

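Run:
```python
from rig import *
from h import *
cp=camera_params("wrist"); T=cp["tool_from_camera"]
uv=np.array([[200,220],[407,220],[402,403],[202,403],[261,280],[345,280],[343,353],[262,353]])/2.5+[160,170]
p,d=ray(cp,uv,T[:3,:3],T[:3,3])
P=p+d*((-.0331-p[0])/d[:,0])[:,None]; print(P.round(4)); print(P[:4].mean(0),P[4:].mean(0))
X,Y=.4733,.2346
movep([X,Y,.15],Rd(127.2)); sleep(.15); s=sense(); print(s["time_s"],s["position"],s["wrist_force"],s["ft_torque"])
```

```text
[[-0.0331  0.0186 -0.0159]
 [-0.0331  0.0186  0.0159]
 [-0.0331 -0.0147  0.0164]
 [-0.0331 -0.0147 -0.0168]
 [-0.0331  0.0082 -0.0067]
 [-0.0331  0.0082  0.0065]
 [-0.0331 -0.0051  0.0064]
 [-0.0331 -0.0051 -0.0067]]
[-0.0331      0.00194203 -0.00011985] [-0.0331      0.00155904 -0.00011627]
30.55 [0.47420904 0.23275248 0.14988973] [-0.01336779  0.78727591 -0.85597764] [-0.00817265 -0.05484606  0.04427294]
```

```bash
cat >> h.py <<'E'
def settle(xy,z,R,n=2):
    from rig import move_l,sleep,sense
    c=np.array([*xy,z]); t=c.copy()
    for i in range(n):
        move_l(t,R,feed=.05); sleep(.1); e=c-sense()["position"]; t=t+e
        if np.linalg.norm(e)<.0004: break
    return t
E
python3 - <<'E'
from rig import *
from h import *
R=Rd(127.2); xy=[.4742,.2345]
t=settle(xy,.125,R,3); s=sense(); print(s["time_s"],s["position"],t,s["wrist_force"])
f0=s["wrist_force"]
k=move_l([t[0],t[1],.0995],R,feed=.03,until_force=3); s=sense(); print(k,s["time_s"],s["position"],s["wrist_force"],s["ft_torque"])
snap("be"); cv2.imwrite("pics/bez.png",cv2.resize(cv2.imread("pics/be.png")[170:390,160:400],None,fx=2.5,fy=2.5,interpolation=cv2.INTER_CUBIC))
E
```

```text
31.3 [0.47443026 0.23468103 0.12525182] [0.47396974 0.23431897 0.12474818] [ 0.30634715 -0.3844085  -0.77264736]
False 32.3 [0.47414762 0.23437533 0.09964428] [-0.16199904 -0.08815738 -0.95287304] [-0.0106554  -0.02741447  0.01261154]
```

View pics/bez.png

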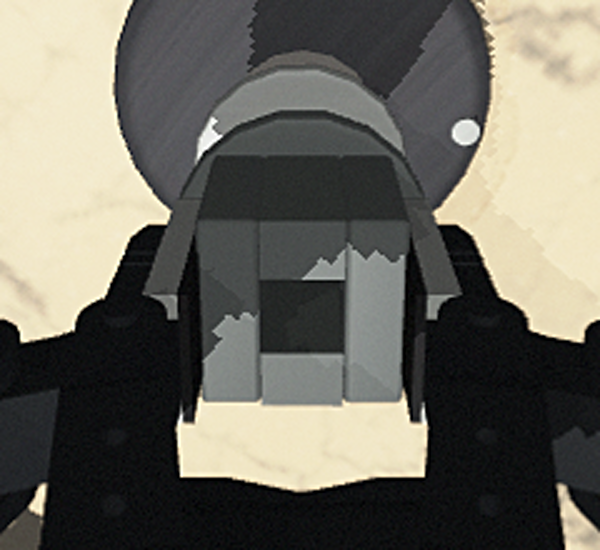

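Run:
```python
from rig import *
from h import *
R=Rd(127.2); t=[.47400,.23432]
k=move_l([t[0],t[1],.082],R,feed=.02,until_force=4); s=sense(); print(k,s["time_s"],s["position"],s["wrist_force"],s["ft_torque"],s["finger_gap"])
```

```text
False 33.375 [0.47411519 0.23440141 0.0821224 ] [ 0.53047289 -0.26836004 -0.55559286] [-0.03043758 -0.04774237 -0.04403121] 0.03307781646516167
```

The bushing went over the nose and past the shoulder with no contact, since I'd set its heading from the pictures. Now pressing it home.

Run:
```python
from rig import *
from h import *
R=Rd(127.2); t=[.47400,.23432]
for z in (.074,.068,.0655,.061):
    k=move_l([t[0],t[1],z],R,feed=.015,until_force=24); s=sense(); print(k,s["time_s"],s["position"],s["wrist_force"],s["finger_gap"])
    if k: break
snap("bf"); cv2.imwrite("pics/bfz.png",cv2.resize(cv2.imread("pics/bf.png")[120:390,160:400],None,fx=2.2,fy=2.2,interpolation=cv2.INTER_CUBIC))
```

```text
False 34.0583 [0.47388792 0.23422014 0.07394725] [ 0.2720523  -0.88742503  0.19079185] 0.03298036184846825
False 34.6083 [0.47391096 0.23425998 0.06808528] [-1.12208893 -1.54758263  4.78601149] 0.0326252849929119
False 34.925 [0.47389711 0.23429611 0.06541133] [-1.89973893 -1.34906906  2.70071387] 0.03302698025403598
True 35.1833 [0.47388645 0.23427071 0.06475949] [-2.3807942  -0.77327221  6.87460402] 0.032923411963453275
```

View pics/bfz.png

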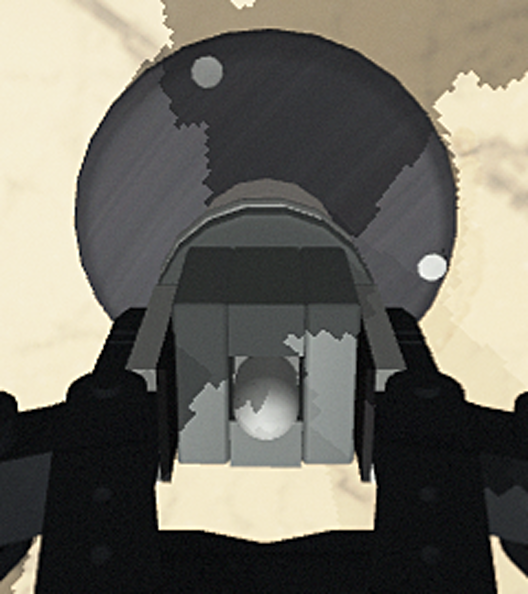

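Run:
```python
from rig import *
from h import *
R=Rd(127.2); t=[.47400,.23432]
k=move_l([t[0],t[1],.056],R,feed=.015,until_force=24); s=sense(); print(k,s["time_s"],s["position"],s["wrist_force"],s["finger_gap"])
command_gripper(.062); s=sense(); print(s["time_s"],s["position"],s["wrist_force"],s["finger_gap"])
move_l([t[0],t[1],.15],R,feed=.2)
movep([.545,.2346,.15],Rd(90)); sleep(.1); snap("fin"); s=sense(); print(s["time_s"],s["position"])
cp=camera_params("wrist"); f=np.load("pics/fin.npz"); vv,uu=np.mgrid[0:420,0:560]
Q=depthpts(cp,np.c_[uu.ravel(),vv.ravel()],f["d"].ravel(),f["R"],f["c"])
r=np.hypot(Q[:,0]-.4735,Q[:,1]-.2346)
for a,b,lo,hi in [(0,.003,.1,.12),(.011,.016,.08,.12),(.019,.023,.05,.08),(.035,.05,0,.03)]:
    m=(r>a)&(r<b)&(Q[:,2]>lo)&(Q[:,2]<hi); print(a,b,m.sum(),np.median(Q[m,2]))
p,d=camera("scene"); cv2.imwrite("pics/scn.png",cv2.resize(p[150:300,140:300,::-1],None,fx=4,fy=4,interpolation=cv2.INTER_CUBIC))
```

```text
True 35.525 [0.4739332  0.23425535 0.0647744 ] [-2.22149895 -0.69591339  6.57069666] 0.032687693331558
35.9167 [0.47307149 0.23380493 0.06393601] [-0.14249212  1.81321424 -0.40186348] 0.0619761793926108
37.2167 [0.54350465 0.23467717 0.14928534]
0 0.003 90 0.1073224026098414
0.011 0.016 1264 0.09673841767090147
0.019 0.023 569 0.06872635499522445
0.035 0.05 5956 0.016465641049275698
```

View pics/fin.png

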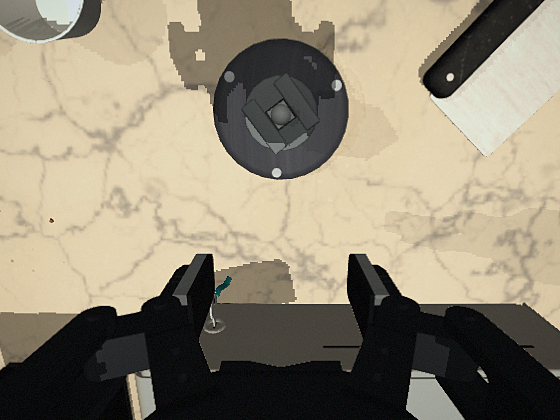

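View pics/scn.png

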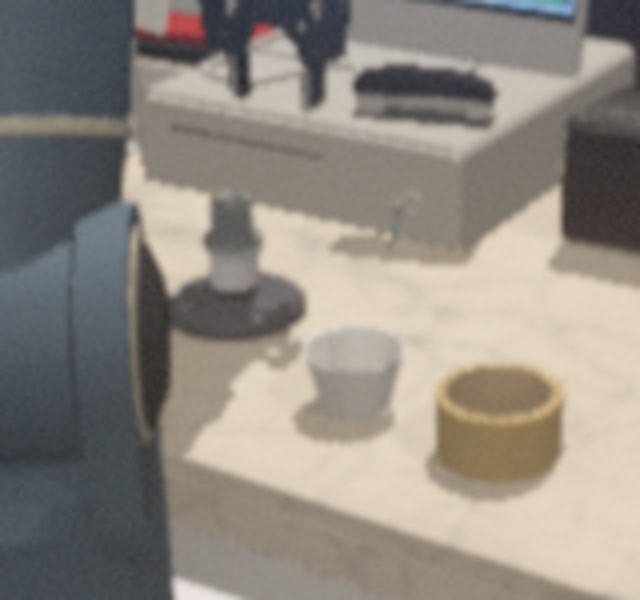

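Run:
```python
from rig import *
finish_job(); print(sense()["time_s"])
```

```text
the job is handed in; nothing more can be done
the job is handed in; nothing more can be done
```

The stack is back on the spindle: spacer, washer, then bushing flange down, with the brake collar pushed to the base. I let go, backed the gripper clear and handed it in at about 37 s.

- **First spacer grasp missed:** the fingers closed above the spacer without touching it. The pictures showed the fingertips about 10 mm behind the reported TCP, not 25 mm ahead as stated. I used the measured offset from then on, and every later grasp worked first time.
- **No feeling for the square:** I read the spindle's heading from the wrist camera (about 37° modulo 90). The bushing went past the shoulder with no measurable contact, so I never had to turn it under pressure.
- **Pressing home:** the collar slid with about 5 N showing between steps. I pressed twice, and both times the force jumped by my 24 N stop limit at a bushing height of 63.9 mm (home is 64 mm), with no further travel on the second press.
- **Last checks:** depth readings put the flange top at 68.7 mm, the barrel top at 96.7 mm and the spindle tip at 107.3 mm. All are 1.3 to 1.6 mm below nominal, which fits a camera offset. The tip stands 10.6 mm above the barrel against 10.9 mm expected, so the stack is home within the measurement error.
- **Bystanders:** nothing touched them as far as I could tell. The last pictures show the cup, tape and scraper in place; I did not take a final picture of the marker or scoop.

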